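# Roll a sample tin into the centring gauge

### The arm

A 7-joint arm with a two-finger parallel gripper is mounted at the origin on the work surface. World frame = base frame: x ahead of the robot, y to its left, z up, the work surface at z = 0. Lengths are in mm, angles in rad, forces in N, time in s.
With the tool pointing down it reaches from about 400 to 850 mm from the base axis. Payload 6.9 kg.
Tool frame: the origin (TCP) lies at the very end of the fingers, on their centre line; the grasp point (between the pads) lies 19 mm behind it; z points along the fingers, y is the line along which they close (so a half turn about z gives the same grasp; the last joint's range is limited). The gripper opens to 85 mm and grips with 20 to 120 N. Pads are 22 mm wide; open, the fingers measure 114 mm over their backs; the gripper's body (76 mm by 85 mm) begins 54 mm behind the grasp point. The pads swing forward as they close: fully open they stand 13 mm farther back than shut.
Start: joints at [1.343, 0.507, -0.238, 1.5, 0.126, 1.149, -0.155], TCP at [204.743, -590.501, 231.275] pointing down, gripper open.
Joint ranges: [-3.08, 3.08], [-0.24, 2.05], [-1.43, 1.35], [0, 2.5], [-1.52, 4.66], [0.17, 1.96], [-2.89, 2.89]. Speed limits (rad/s): [2.39, 2.39, 3.14, 3.14, 3.14, 3.14, 3.14].

### API

Orientations are given as [roll, pitch, yaw] about the fixed x, y, z axes, in that order (R = Rz(yaw) Ry(pitch) Rx(roll)).
In Python, from workcell import * gives the robot as it stands.
- The arm moves only by the tool step_arm, never from a script. Its argument "increments" is a list of rows, each a list of 3 entries, a list of its own where there are three numbers: the finger opening in m, from 0 to 0.0854, then the shift along the tool's x, y, z in m, then the turn about the tool's z in rad. In form: [[fingers, [x, y, z], turn], ...]. A call has 1 to 8 rows; each row shifts and turns the commanded pose from where the row before left it, along the tool's axes as they then stand; what a row does not reach is not made up. A row lasts 1/10 s, in which the tool goes at most 50 mm and 8.59 degrees, less where a joint would pass 70% of its speed; a pose out of reach is approached as far as the arm can. A call with a gripper value outside its range is refused whole. The fingers move at their own pace and stop on an object; "grip_force" is the grip in N (left out, the last holds). Time passes only in rows, so rows that do not move let the fingers close. It gives the time, the measured TCP pose, the force, the opening and the grip force at its end, in the units of the state.
- get_obs(): the state, without advancing time (a new reading comes with each control period).
- grab_frame(name): name is "scene" or "top" or "wrist"; returns (picture, depth): 420x560x3 uint8, red, green, blue; 420x560 float32, mm along the optical axis (not along the pixel's ray), 0 where there is no reading.
- camera_info(name): a dict with "intrinsics" (3x3 intrinsics, pixels), "k1" (the pictures are not rectified: a ray, as slopes to the right and down, at radius r is drawn at 1 + k1 r^2 times it, then the intrinsics apply), "world_from_camera" (4x4, takes a point from camera to world coordinates); the wrist camera has in their place "mount" (4x4, takes a point from camera to tool coordinates, whose origin is the TCP and whose axes are the flange's). Camera axes: x right, y down, z forward; pixel columns grow to the right and rows downward; lengths in mm; the calibration is good to about 2 mm. A picture is of the moment at which its call begins: read the wrist's pose just before it. camera_info takes no time and is no camera call.
- finish_job(): hands the job in; it is judged then, once.
The state is a dict: "clock": time; "q": joint angles; "qd": joint speeds; "effort": joint torques, N m; "ee_pos": TCP position; "ee_rot": TCP orientation; "wrist_force": force on the tool from outside, world axes, zero at the start; "torque": the same for the moment, N m; "grip_width": finger opening in mm; "grip_force": force on a finger pad.
Only numpy, scipy, OpenCV 4.12 (cv2) and the standard library are available. Lean on these libraries where they do the work, as an engineer would, in place of code of your own. Each camera call takes 0.05 s, during which the arm holds its last target. There are 200 camera calls.

### The job

A sample tin lies on its side on the rubber mat in the small sheet pan. With the fingertips on its top, roll it along the mat until it rests square between the two pointers of the gauge, so that they point at the middles of its two ends, then take the hand away. Do not push the tin from low down, pinch or lift it, and leave the other things where they are.

Things in the scene. Friction and masses are not known exactly. Their poses are not given: they have to be found in the camera images.
- tin_center (a point): Centre (on the axis, half-way along) of the closed food tin lying on its side on the mat: bare ribbed metal cylinder, 73 mm diameter, 110 mm long, 0.3 to 0.6 kg. Its x axis runs along the tin's axis; y and z turn as it rolls. The lying tin's top is 78 mm above the table. It has 44 to 84 mm to roll, one way or the other. Fingertips that roll it by its top travel twice as far as the tin.
- gauge_mid (a point): Midpoint between the two pointer tips of the gauge, 41.5 mm above the table (the height of the tin's axis): two fixed grey posts, 24 mm square, 72 mm high, 254 mm apart, outside the pan's long rims, each with a steel pointer reaching in to 18 mm from the tin's end. x axis: from pointer to pointer (the tin's axis belongs on it); y: along the pan, the rolling direction (+ or -); z up.
- pan: Fixed aluminium sheet pan, 220 by 340 mm (long side along its y, the rolling direction), rim 24 mm high, with a 3 mm rubber mat whose top is 5 mm above the table. Origin: centre of the pan at table height; z up. The mat stops a slowly rolling tin within a few mm and the tin stays where it is left, so several short strokes are possible.
- jar: Loose small glass jar with a steel cap, 52 mm diameter, 70 mm high, standing in one corner of the pan. Origin at its underside. Leave it alone.
- weight: Loose brass weight with a knob, 38 mm diameter, 42 mm high, standing in the opposite corner of the pan. Origin at its underside. Leave it alone.
- case: Loose flat blue instrument case, 50 by 240 by 26 mm, on the table at the pan's near long side. Origin at its underside. Leave it alone.
- spatula: Loose spatula, 240 mm long, lying on the table at the pan's far long side. Leave it alone.

How it is judged:
By the outcome, as a careful person would: the job done as asked, in the order asked, and still so for the second after the job is handed in, with the robot touching nothing.
It also fails if it takes over 51 s, if anything falls off the work surface, if the arm or the gripper's body presses on something with over 40 N, if the wrist force passes 120 N, or if a joint passes its speed limit or range.

## Working session

There is one attempt and no reset: what is moved stays moved. The work goes in short steps, Python scripts to look and compute and a tool call to move; the robot and the scene stay as the last step left them, time stands still between calls to the robot, and variables do not carry over. Pictures are saved under pics/ and viewed, at most 10 in all, crops included, and the job is handed in when it is done.

Besides the shell and the picture viewer there is one more tool, called after "Call:" by a JSON object that holds its "fn" and its "kwargs". step_arm: Moves the arm, as the interface text tells. Its arguments: {"type":"object","properties":{"increments":{"type":"array","items":{"type":"array"}},"grip_force":{"type":"number"}},"required":["increments"]}

```bash
mkdir -p pics; cat > h.py <<'E'
from workcell import *
import numpy as np, cv2
def grab(n,f):
    p,d=grab_frame(n); cv2.imwrite('pics/'+f+'.png',p[:,:,::-1]); np.savez('pics/'+f+'.npz',p=p,d=d); return p,d
def rays(n,uv,T=None):
    c=camera_info(n); K=np.array(c['intrinsics'],float); k=c['k1']
    D=np.array([k,0,0,0,0],float)
    s=cv2.undistortPoints(np.array(uv,float).reshape(-1,1,2),K,D).reshape(-1,2)
    T=np.array(c['world_from_camera']) if T is None else T
    r=np.c_[s,np.ones(len(s))]@T[:3,:3].T
    return T[:3,3],r
def onplane(n,uv,z,T=None):
    o,r=rays(n,uv,T); return o+r*((z-o[2])/r[:,2])[:,None]
E
python3 - <<'E'
from h import *
grab('scene','s0');grab('top','t0')
print(get_obs())
for n in('scene','top'): print(camera_info(n))
E
```

```text
{'clock': 0.1, 'q': array([ 1.34249333,  0.50824636, -0.23751449,  1.50105947,  0.12566628,
        1.14890503, -0.15481889]), 'qd': array([ 0.00087993, -0.00369028, -0.00086701, -0.00247328,  0.00151253,
        0.00165701, -0.00111403]), 'effort': array([-4.83489915e-03, -6.21836472e+01, -2.19460666e+00, -2.50200248e+01,
        1.25328416e-02,  7.99854723e-03, -4.60601234e-05]), 'ee_pos': array([ 204.55246907, -590.08391814,  230.51142712]), 'ee_rot': array([-3.13995766e+00,  1.12725837e-05,  3.33770186e-01]), 'wrist_force': array([ 0.54971327,  0.42700458, -0.62963269]), 'torque': array([0.01527282, 0.00135585, 0.03899608]), 'grip_force': 0.0, 'grip_width': 85.3971650477416}
{'intrinsics': array([[424.98738997,   0.        , 279.53745632],
       [  0.        , 424.98738997, 203.51528144],
       [  0.        ,   0.        ,   1.        ]]), 'k1': -0.1220489658853394, 'world_from_camera': array([[ 7.95729664e-01,  4.21507943e-01, -4.34908445e-01,
         9.00453846e+02],
       [ 6.05387116e-01, -5.74785615e-01,  5.50570555e-01,
        -3.53719472e+02],
       [-1.79092560e-02, -7.01393292e-01, -7.12549443e-01,
         5.78569884e+02],
       [ 0.00000000e+00,  0.00000000e+00,  0.00000000e+00,
         1.00000000e+00]])}
{'intrinsics': array([[513.38902529,   0.        , 273.89817434],
       [  0.        , 513.38902529, 207.39212884],
       [  0.        ,   0.        ,   1.        ]]), 'k1': 0.03127842272797465, 'world_from_camera': array([[-4.13151391e-03, -9.96052661e-01,  8.86680771e-02,
         5.10413128e+02],
       [-9.99200429e-01,  7.63812973e-03,  3.92448904e-02,
         2.50907104e+01],
       [-3.97672358e-02, -8.84350398e-02, -9.95287803e-01,
         9.03660463e+02],
       [ 0.00000000e+00,  0.00000000e+00,  0.00000000e+00,
         1.00000000e+00]])}
```

View pics/t0.png

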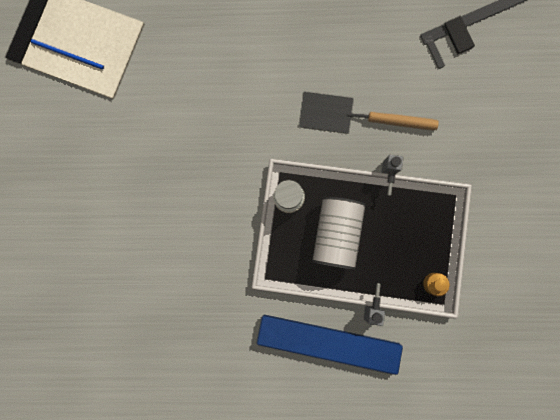

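View pics/s0.png

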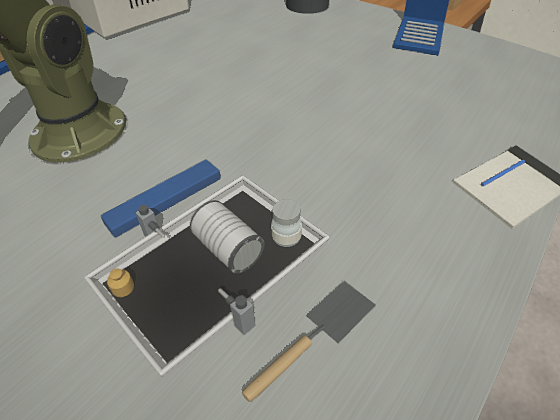

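The top view shows the tin at about (339,233), with the pointer tips near (390,193) and (378,286). The tin therefore rolls right in the image, towards -y. The jar is at (289,196), the weight at (436,285) and the posts at (395,163) and (376,317).

```bash
cat >> h.py <<'E'
def cloud(n,d,T=None):
    v,u=np.nonzero(d>0); uv=np.c_[u,v]; o,r=rays(n,uv,T); return uv,o+r*d[v,u][:,None]
def measure(p,d):
    uv,P=cloud('top',d)
    w=(uv[:,0]>305)&(uv[:,0]<425)&(uv[:,1]>196)&(uv[:,1]<280)
    m=w&(P[:,2]>45)&(P[:,2]<90); mask=np.zeros(d.shape,np.uint8); mask[uv[m,1],uv[m,0]]=255
    n,l,s,c=cv2.connectedComponentsWithStats(mask); k=1+np.argmax(s[1:,4])
    Q=P[l[uv[:,1],uv[:,0]]==k]
    # fit cylinder radius 36.5: axis y = line in xy
    from scipy.optimize import least_squares
    def f(a):
        nrm=np.array([-np.sin(a[0]),np.cos(a[0])]); s=Q[:,:2]@nrm-a[1]
        return np.hypot(s,Q[:,2]-a[2])-36.5
    c0=Q.mean(0); r=least_squares(f,[0.1,c0[1],41.5],loss='soft_l1')
    a=r.x; ax=np.array([np.cos(a[0]),np.sin(a[0])]); t=Q[:,:2]@ax
    lo,hi=np.percentile(t,[.3,99.7]); mid=ax*(lo+hi)/2+np.array([-ax[1],ax[0]])*a[1]
    return mid,a,hi-lo,np.std(f(a))
E
python3 - <<'E'
from h import *
z=np.load('pics/t0.npz');p,d=z['p'],z['d']
print(measure(p,d))
uv,P=cloud('top',d)
for (a,b,c,e) in((384,180,398,200),(370,280,386,300)):
    for v in range(b,e):
        m=(uv[:,1]==v)&(uv[:,0]>=a)&(uv[:,0]<c)&(P[:,2]>33)&(P[:,2]<60)
        if m.any(): print(v,uv[m,0].min(),uv[m,0].max(),P[m].mean(0).round(1))
cv2.imwrite('pics/c0.png',cv2.resize(p[140:340,240:480,::-1],None,fx=3.3,fy=3,interpolation=cv2.INTER_CUBIC)[:600,:800])
for q,n in(((289,196),'jar'),((436,285),'wt')): print(n,onplane('top',[q],70 if n=='jar' else 42))
E
```

```text
(array([543.71968015, -46.36460704]), array([ 4.50410406e-03, -4.88130985e+01,  2.65505111e+01]), np.float64(115.30572911848117), np.float64(3.9144438019343473))
180 388 394 [ 631.2 -136.7   46.3]
181 388 394 [ 629.5 -136.7   46.2]
182 388 394 [ 628.1 -137.    44.4]
183 389 392 [ 626.6 -136.4   42.9]
184 389 392 [ 624.8 -136.2   43.8]
185 389 392 [ 623.2 -136.3   43. ]
186 389 392 [ 621.4 -136.1   44.1]
187 389 391 [ 619.7 -135.3   43.9]
188 389 391 [ 618.2 -135.5   42.4]
189 389 391 [ 616.4 -135.2   43.7]
190 388 391 [ 614.9 -134.7   42. ]
191 388 391 [ 613.2 -134.6   42.4]
192 388 391 [ 611.4 -134.3   43.6]
193 388 391 [ 609.8 -134.4   42.6]
194 388 391 [ 608.  -134.2   43.6]
195 388 390 [ 606.5 -133.7   41.7]
283 378 379 [ 460.9 -112.7   43.7]
284 377 380 [ 459.2 -112.6   43.8]
285 377 380 [ 457.5 -112.8   42.5]
286 377 380 [ 456.  -112.5   43.7]
287 377 379 [ 454.4 -111.5   44.9]
288 377 379 [ 452.7 -111.7   43.4]
289 376 379 [ 451.1 -110.9   43.2]
290 376 379 [ 449.5 -110.6   44.6]
291 376 379 [ 447.9 -110.7   44. ]
292 376 379 [ 446.2 -110.8   43.1]
293 376 379 [ 444.6 -110.8   43. ]
294 376 379 [ 442.9 -110.8   42.5]
295 376 379 [ 441.4 -110.4   44.7]
296 376 378 [ 439.8 -109.7   43.9]
297 374 379 [ 438.2 -108.7   44.7]
298 374 380 [ 436.7 -109.3   46.1]
299 373 380 [ 435.  -108.5   45.3]
jar [[603.16663477  33.20875438  70.        ]]
wt [[ 457.5616046 -206.0423596   42.       ]]
```

View pics/c0.png

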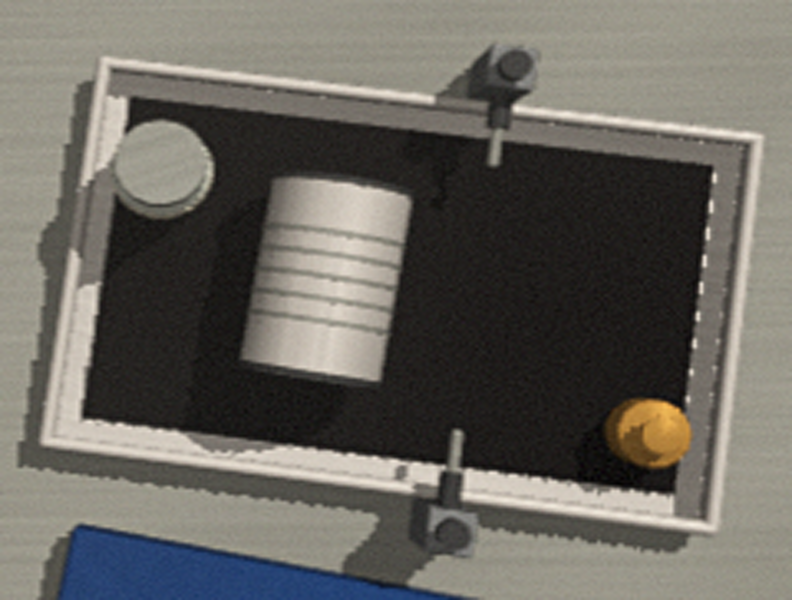

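The enlarged crop shows the tin about parallel to the line through the pointers, which needs a short roll to the right. The cylinder fit is poor, so I'll inspect the depth and add an outline measurement.

```bash
cat >> h.py <<'E'
def tin(p,gm=None):
    """minAreaRect of bright tin outline; corners cast to axis height (silhouette approx) -> centre, angle, size"""
    g=cv2.cvtColor(p,cv2.COLOR_RGB2GRAY); m=np.zeros_like(g); m[180:284,306:430]=255
    b=((g>75)&(m>0)).astype(np.uint8)*255; b=cv2.morphologyEx(b,cv2.MORPH_OPEN,np.ones((9,9)))
    cs,_=cv2.findContours(b,cv2.RETR_EXTERNAL,cv2.CHAIN_APPROX_NONE); c=max(cs,key=cv2.contourArea)
    W=onplane('top',c.reshape(-1,2),60)
    r=cv2.minAreaRect(W[:,:2].astype(np.float32)); return r,cv2.boundingRect(c)
E
python3 - <<'E'
from h import *
z=np.load('pics/t0.npz');p,d=z['p'],z['d']
print(tin(p))
uv,P=cloud('top',d)
D={tuple(a):b for a,b in zip(uv,P)}
for v in(205,215,232,250,262): print(v,[ (u,*D[(u,v)].round(0)) for u in range(310,368,5) if (u,v) in D])
m=(P[:,2]>15)&(P[:,2]<35)&(P[:,0]>380)&(P[:,0]<680)
# pan rim
g=cv2.cvtColor(p,cv2.COLOR_RGB2GRAY)
zz=np.zeros(d.shape,np.uint8); mm=m&(uv[:,0]>240)&(uv[:,0]<480)&(uv[:,1]>150)&(uv[:,1]<325); zz[uv[mm,1],uv[mm,0]]=255
n,l,s,c=cv2.connectedComponentsWithStats(zz);k=1+np.argmax(s[1:,4]);
Q=np.argwhere(l==k)[:,::-1]; W=onplane('top',Q,24)
print('rim',cv2.minAreaRect(W[:,:2].astype(np.float32)))
E
```

```text
(((545.2085571289062, -47.915245056152344), (68.85527038574219, 106.53022766113281), 80.11077880859375), (315, 199, 49, 67))
205 [(310, np.float64(594.0), np.float64(-3.0), np.float64(7.0)), (315, np.float64(594.0), np.float64(-12.0), np.float64(4.0)), (320, np.float64(594.0), np.float64(-20.0), np.float64(5.0)), (325, np.float64(589.0), np.float64(-26.0), np.float64(59.0)), (330, np.float64(588.0), np.float64(-33.0), np.float64(69.0)), (335, np.float64(588.0), np.float64(-41.0), np.float64(72.0)), (340, np.float64(588.0), np.float64(-49.0), np.float64(72.0)), (345, np.float64(587.0), np.float64(-57.0), np.float64(77.0)), (350, np.float64(587.0), np.float64(-65.0), np.float64(75.0)), (355, np.float64(588.0), np.float64(-74.0), np.float64(69.0)), (360, np.float64(588.0), np.float64(-82.0), np.float64(66.0)), (365, np.float64(594.0), np.float64(-99.0), np.float64(2.0))]
215 [(310, np.float64(577.0), np.float64(-3.0), np.float64(3.0)), (315, np.float64(577.0), np.float64(-11.0), np.float64(3.0)), (320, np.float64(573.0), np.float64(-18.0), np.float64(53.0)), (325, np.float64(572.0), np.
[... 2208 characters left out ...]
oat64(-16.0), np.float64(67.0)), (325, np.float64(496.0), np.float64(-24.0), np.float64(74.0)), (330, np.float64(496.0), np.float64(-32.0), np.float64(76.0)), (335, np.float64(496.0), np.float64(-40.0), np.float64(75.0)), (340, np.float64(496.0), np.float64(-48.0), np.float64(75.0)), (345, np.float64(496.0), np.float64(-55.0), np.float64(75.0)), (350, np.float64(496.0), np.float64(-64.0), np.float64(68.0)), (355, np.float64(495.0), np.float64(-80.0), np.float64(4.0)), (360, np.float64(495.0), np.float64(-88.0), np.float64(4.0)), (365, np.float64(495.0), np.float64(-96.0), np.float64(7.0))]
rim ((548.885498046875, -18.14348602294922), (206.34036254882812, 273.5379638671875), 81.8399429321289)
```

```bash
cat >> h.py <<'E'
def cyl(d,lo=306,hi=430,quiet=False):
    from scipy.optimize import least_squares
    uv,P=cloud('top',d)
    m=(uv[:,0]>lo)&(uv[:,0]<hi)&(uv[:,1]>190)&(uv[:,1]<284)&(P[:,2]>54)&(P[:,2]<90)
    mask=np.zeros(d.shape,np.uint8); mask[uv[m,1],uv[m,0]]=255
    n,l,s,c=cv2.connectedComponentsWithStats(mask); k=1+np.argmax(s[1:,4])
    Q=P[l[uv[:,1],uv[:,0]]==k]; c0=Q.mean(0)
    def f(a): return np.hypot(-np.sin(a[0])*(Q[:,0]-c0[0])+np.cos(a[0])*(Q[:,1]-c0[1])-a[1],Q[:,2]-a[2])-36.5
    a=least_squares(f,[-.15,0,41.5],loss='soft_l1').x
    ax=np.array([np.cos(a[0]),np.sin(a[0])]); t=(Q[:,:2]-c0[:2])@ax; q=np.percentile(t,[.5,99.5])
    return c0[:2]+ax*q.mean()+np.array([-ax[1],ax[0]])*a[1],a[0],a[2],q[1]-q[0],np.std(f(a)),len(Q)
def gauge(d):
    uv,P=cloud('top',d); L=[]
    for (a,b,c,e) in((385,184,396,195),(372,284,384,295)):
        m=(uv[:,0]>=a)&(uv[:,0]<c)&(uv[:,1]>=b)&(uv[:,1]<e)&(P[:,2]>33)&(P[:,2]<55); L.append(P[m])
    A,B=L; ang=np.arctan2(*(A.mean(0)-B.mean(0))[[1,0]]); ax=np.array([np.cos(ang),np.sin(ang)])
    return np.array([533.7,np.interp(533.7,[B.mean(0)[0],A.mean(0)[0]],[B.mean(0)[1],A.mean(0)[1]])]),ang
E
python3 - <<'E'
from h import *
z=np.load('pics/t0.npz');d=z['d']
c=cyl(d);print(c); G,a=gauge(d); print(G,a)
R=np.array([[np.cos(a),np.sin(a)],[-np.sin(a),np.cos(a)]]); print('tin rel gauge xy',R@(c[0]-G),'ang err',c[1]-a)
E
```

```text
(array([543.55242545, -47.65789855]), np.float64(-0.17766737251503795), np.float64(40.05993319320081), np.float64(108.97285093815833), np.float64(1.3482903748337314), 2736)
[ 533.7        -123.29669999] -0.14254764068016895
tin rel gauge xy [-0.99315956 76.27130656] ang err -0.035119731834868995
```

Call:
{"fn": "step_arm", "kwargs": {"increments": [[0.05,[0.0209,-0.017,0],0],[0.05,[0.0209,-0.017,0],0],[0.05,[0.0209,-0.017,0],0],[0.05,[0.0209,-0.017,0],0],[0.05,[0.0209,-0.017,0],0],[0.05,[0.0209,-0.017,0],0],[0.05,[0.0209,-0.017,0],0],[0.05,[0.0209,-0.017,0],0]]}}

```text
clock: 0.9
ee_pos: [318.4, -406.1, 231.0]
ee_rot: [-3.141, 0.0, 0.334]
wrist_force: [-0.7, -0.4, 0.2]
grip_width: 49.8
grip_force: 0.0
```

Call:
{"fn": "step_arm", "kwargs": {"increments": [[0.05,[0.0209,-0.017,0],0],[0.05,[0.0209,-0.017,0],0],[0.05,[0.0209,-0.017,0],0],[0.05,[0.0209,-0.017,0],0],[0.05,[0.0209,-0.017,0],0],[0.05,[0.0209,-0.017,0],0],[0.05,[0.0209,-0.017,0],0],[0.05,[0.0209,-0.017,0],0]]}}

```text
clock: 1.7
ee_pos: [431.8, -222.9, 231.1]
ee_rot: [-3.141, 0.0, 0.334]
wrist_force: [0.7, 0.2, -0.3]
grip_width: 49.9
grip_force: 0.0
```

Call:
{"fn": "step_arm", "kwargs": {"increments": [[0.05,[0.0209,-0.017,0],0],[0.05,[0.0209,-0.017,0],0],[0.05,[0.0209,-0.017,0],0],[0.05,[0.0209,-0.017,0],0],[0.05,[0.0209,-0.017,0],0],[0.05,[0.0209,-0.017,0],0],[0.05,[0.0209,-0.017,0],0],[0.05,[0.0209,-0.017,0],0]]}}

```text
clock: 2.5
ee_pos: [545.2, -39.8, 230.9]
ee_rot: [-3.141, 0.001, 0.334]
wrist_force: [0.3, 0.2, -0.4]
grip_width: 50.2
grip_force: 0.0
```

Call:
{"fn": "step_arm", "kwargs": {"increments": [[0.05,[0,0,0.01],-0.1325],[0.05,[0,0,0.01],-0.1325],[0.05,[0,0,0.01],-0.1325],[0.05,[0,0,0.01],-0.1325],[0.05,[0,0,0.01],-0.1325],[0.05,[0,0,0.01],-0.1325],[0.05,[0,0,0.01],-0.1325],[0.05,[0,0,0.01],-0.1325]]}}

```text
clock: 3.3
ee_pos: [544.7, -40.8, 150.6]
ee_rot: [-3.141, 0.0, 1.399]
wrist_force: [-0.1, 0.4, -0.3]
grip_width: 50.1
grip_force: 0.0
```

Call:
{"fn": "step_arm", "kwargs": {"increments": [[0.05,[0,0,0.014],0],[0.05,[0,0,0.014],0],[0.05,[0,0,0.014],0],[0.05,[0,0,0.014],0],[0.05,[0,0,0.008],0],[0.05,[0,0,0.003],0],[0.05,[0,0,0.001],0],[0.05,[0,0,0],0]]}}

```text
clock: 4.1
ee_pos: [545.3, -40.6, 83.6]
ee_rot: [3.141, -0.0, 1.394]
wrist_force: [-0.1, 0.0, 0.7]
grip_width: 49.9
grip_force: 0.0
```

Call:
{"fn": "step_arm", "kwargs": {"increments": [[0.05,[0,0,0.001],0],[0.05,[0,0,0.001],0],[0.05,[0,0,0.001],0]]}}

```text
clock: 4.4
ee_pos: [545.1, -40.8, 80.5]
ee_rot: [3.141, 0.0, 1.394]
wrist_force: [1.3, -0.1, 0.8]
grip_width: 50.2
grip_force: 0.0
```

Call:
{"fn": "step_arm", "kwargs": {"increments": [[0.05,[0,0,0.001],0],[0.05,[0,0,0.001],0],[0.05,[0,0,0.001],0]]}}

```text
clock: 4.7
ee_pos: [545.0, -40.7, 77.2]
ee_rot: [-3.142, -0.0, 1.394]
wrist_force: [-0.6, 0.5, 0.4]
grip_width: 49.6
grip_force: 0.0
```

```bash
python3 - <<'E'
from h import *
o=get_obs(); print(o['wrist_force'],o['ee_pos'])
p,d=grab('scene','s1')
cv2.imwrite('pics/c1.png',cv2.resize(p[120:330,70:350,::-1],None,fx=2.8,fy=2.8,interpolation=cv2.INTER_CUBIC))
E
```

```text
[-0.57866726  0.49586114  0.35373613] [544.98040778 -40.67889871  77.2158717 ]
```

View pics/c1.png

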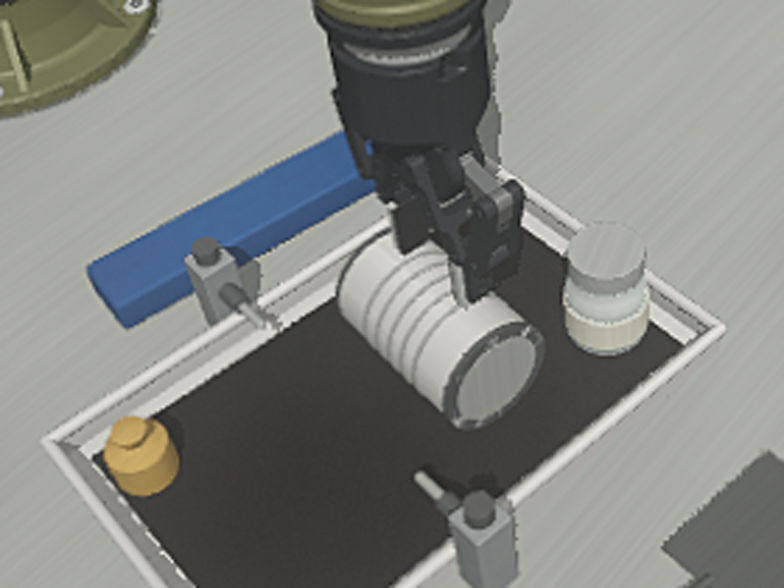

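The two fingertips hang just above the tin's top, inside its length, at about (405,240) and (480,295) in the crop. They are not touching yet.

Call:
{"fn": "step_arm", "kwargs": {"increments": [[0.05,[0,0,0.001],0],[0.05,[0,0,0.001],0]]}}

```text
clock: 4.95
ee_pos: [545.0, -40.7, 75.2]
ee_rot: [-3.142, -0.0, 1.394]
wrist_force: [-0.3, 0.7, -0.7]
grip_width: 50.2
grip_force: 0.0
```

Call:
{"fn": "step_arm", "kwargs": {"increments": [[0.05,[0,0,0.001],0],[0.05,[0,0,0.001],0]]}}

```text
clock: 5.15
ee_pos: [545.3, -40.1, 74.5]
ee_rot: [3.141, -0.0, 1.394]
wrist_force: [-5.3, 1.5, 21.4]
grip_width: 50.2
grip_force: 10.5
```

Call:
{"fn": "step_arm", "kwargs": {"increments": [[0.05,[-0.003,0,-0.0003],-0.002],[0.05,[-0.004,0,0],-0.002],[0.05,[-0.004,0,0],-0.002],[0.05,[-0.004,0,0],-0.002],[0.05,[-0.004,0,0],-0.002],[0.05,[-0.003,0,0],0],[0.05,[-0.002,0,0],0],[0.05,[0,0,0],0]]}}

```text
clock: 5.95
ee_pos: [540.9, -64.4, 74.9]
ee_rot: [3.141, 0.0, 1.403]
wrist_force: [-4.3, 1.1, 14.8]
grip_width: 50.4
grip_force: 7.1
```

```bash
python3 - <<'E'
from h import *
o=get_obs(); print(o['wrist_force'],o['ee_pos'])
p,d=grab('top','t2')
cv2.imwrite('pics/c2.png',cv2.resize(p[140:340,240:480,::-1],None,fx=3,fy=3,interpolation=cv2.INTER_CUBIC))
E
```

```text
[-4.27148249  1.07278301 14.81741937] [540.88463512 -64.35439261  74.87175286]
```

View pics/c2.png

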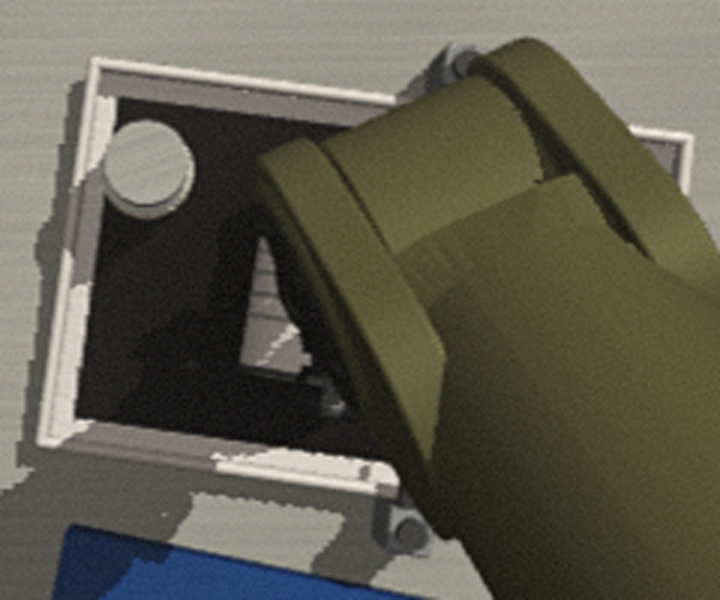

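The arm blocks most of the top view. The tin's left edge has moved about 11 mm right, so the 24 mm finger stroke rolled it about 12 mm, as expected. I'll repeat the strokes.

Call:
{"fn": "step_arm", "kwargs": {"increments": [[0.05,[0,0,-0.006],0],[0.05,[0.014,0,0],0],[0.05,[0,0,0.002],0],[0.05,[0,0,0.003],0],[0.05,[0,0,0.001],0],[0.05,[0,0,0],0]]}}

```text
clock: 6.6
ee_pos: [543.5, -49.7, 74.3]
ee_rot: [3.141, -0.0, 1.405]
wrist_force: [-2.2, 1.6, 13.2]
grip_width: 50.2
grip_force: 6.4
```

Call:
{"fn": "step_arm", "kwargs": {"increments": [[0.05,[-0.003,0,0],-0.001],[0.05,[-0.004,0,0],-0.002],[0.05,[-0.005,0,0],-0.002],[0.05,[-0.005,0,0],-0.002],[0.05,[-0.005,0,0],-0.001],[0.05,[-0.005,0,0],0],[0.05,[-0.003,0,0],0],[0.05,[-0.002,0,0],0]]}}

```text
clock: 7.4
ee_pos: [537.8, -82.1, 74.8]
ee_rot: [3.141, 0.001, 1.411]
wrist_force: [-6.3, 0.6, 19.9]
grip_width: 50.3
grip_force: 10.0
```

Call:
{"fn": "step_arm", "kwargs": {"increments": [[0.05,[0,0,0],0],[0.05,[0,0,-0.006],0],[0.05,[0.016,0,0],0],[0.05,[0,0,0.002],0],[0.05,[0,0,0.003],0],[0.05,[0,0,0.001],0],[0.05,[0,0,0],0]]}}

```text
clock: 8.1
ee_pos: [540.7, -66.3, 74.3]
ee_rot: [3.141, 0.0, 1.412]
wrist_force: [-4.0, 1.8, 14.8]
grip_width: 50.8
grip_force: 7.3
```

```bash
python3 - <<'E'
from h import *
o=get_obs(); print(o['wrist_force'],o['ee_pos'])
p,d=grab('scene','s3')
cv2.imwrite('pics/c3.png',cv2.resize(p[120:330,70:350,::-1],None,fx=2.8,fy=2.8,interpolation=cv2.INTER_CUBIC))
E
```

```text
[-3.96746039  1.84546733 14.76434384] [540.69175948 -66.3236849   74.34193369]
```

View pics/c3.png

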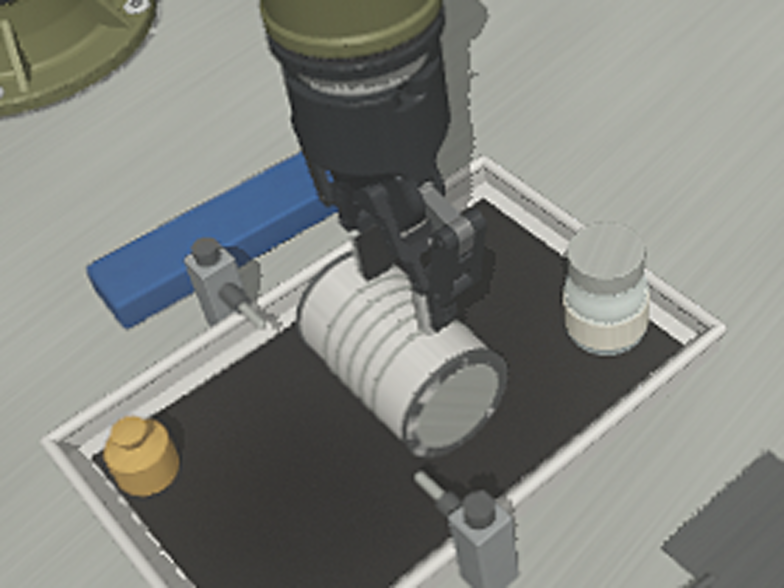

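The tin has rolled about 28 mm. It remains under the fingertips and parallel, and the jar and weight are untouched.

Call:
{"fn": "step_arm", "kwargs": {"increments": [[0.05,[-0.003,0,0],-0.001],[0.05,[-0.004,0,0],-0.002],[0.05,[-0.005,0,0],-0.002],[0.05,[-0.005,0,0],-0.002],[0.05,[-0.005,0,0],-0.001],[0.05,[-0.005,0,0],0],[0.05,[-0.003,0,0],0],[0.05,[-0.002,0,0],0]]}}

```text
clock: 8.95
ee_pos: [535.0, -98.7, 74.8]
ee_rot: [-3.141, 0.001, 1.418]
wrist_force: [-6.8, 1.4, 22.0]
grip_width: 50.0
grip_force: 10.8
```

Call:
{"fn": "step_arm", "kwargs": {"increments": [[0.05,[0,0,0],0],[0.05,[0,0,-0.006],0],[0.05,[0.016,0,0],0],[0.05,[0,0,0.002],0],[0.05,[0,0,0.003],0],[0.05,[0,0,0.001],0],[0.05,[0,0,0],0]]}}

```text
clock: 9.65
ee_pos: [538.1, -82.4, 74.3]
ee_rot: [3.141, 0.0, 1.42]
wrist_force: [-3.0, 2.7, 14.2]
grip_width: 49.9
grip_force: 7.4
```

Call:
{"fn": "step_arm", "kwargs": {"increments": [[0.05,[-0.003,0,0],-0.001],[0.05,[-0.004,0,0],-0.002],[0.05,[-0.005,0,0],-0.002],[0.05,[-0.005,0,0],-0.002],[0.05,[-0.005,0,0],-0.001],[0.05,[-0.005,0,0],0],[0.05,[-0.003,0,0],0],[0.05,[-0.002,0,0],0]]}}

```text
clock: 10.45
ee_pos: [532.6, -114.9, 74.8]
ee_rot: [-3.141, 0.002, 1.426]
wrist_force: [-7.5, 1.6, 23.1]
grip_width: 49.6
grip_force: 11.2
```

Call:
{"fn": "step_arm", "kwargs": {"increments": [[0.05,[0,0,0],0],[0.05,[0,0,-0.01],0],[0.05,[0,0,-0.03],0],[0.05,[0.03,0,-0.03],0],[0.05,[0.04,0,-0.03],0],[0.05,[0.04,0,0],0],[0.05,[0.04,0,0],0],[0.05,[0.04,0,0],0]]}}

```text
clock: 11.25
ee_pos: [560.8, 74.4, 173.4]
ee_rot: [3.142, 0.001, 1.426]
wrist_force: [0.1, -0.9, -1.1]
grip_width: 49.8
grip_force: 0.0
```

```bash
python3 - <<'E'
from h import *
o=get_obs(); print(o['wrist_force'],o['ee_pos'],o['ee_rot'])
p,d=grab('top','t4')
cv2.imwrite('pics/c4.png',cv2.resize(p[140:340,240:480,::-1],None,fx=3,fy=3,interpolation=cv2.INTER_CUBIC))
print(cyl(d,hi=372),cyl(d))
E
```

```text
[ 0.11792074 -0.85305768 -1.0933855 ] [560.7506907   74.44725985 173.42240624] [3.14152632e+00 8.14044045e-04 1.42640462e+00]
(array([ 533.35371937, -107.4810153 ]), np.float64(-0.16632505965162925), np.float64(39.51094104955596), np.float64(108.34089262343753), np.float64(1.392077791255838), 1045) (array([ 533.38340561, -108.15360559]), np.float64(-0.16858798898331726), np.float64(40.06833399803114), np.float64(108.7596746264015), np.float64(1.3761193678201467), 2761)
```

View pics/c4.png

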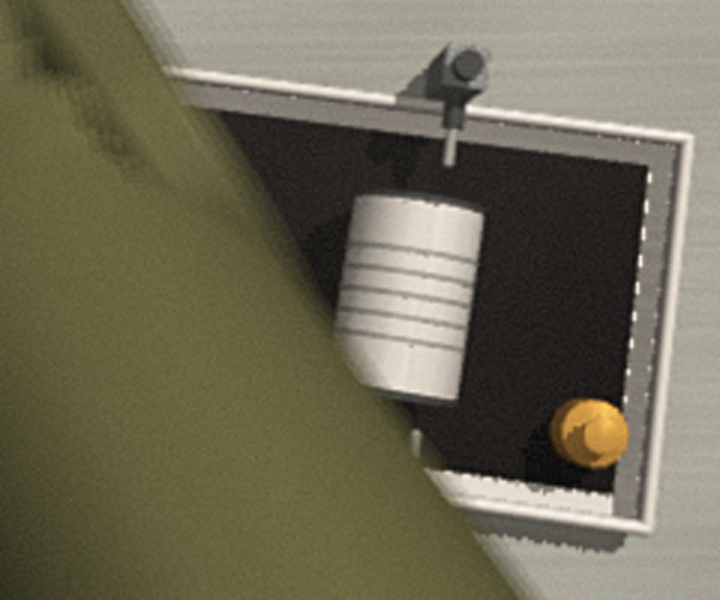

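The tin now lies between the pointers' sides, with about 15 mm still to roll. I'll check its yaw from the silhouette edges before the last stroke.

```bash
cat >> h.py <<'E'
def edge_dir(p,rows,u0,u1):
    g=cv2.GaussianBlur(cv2.cvtColor(p,cv2.COLOR_RGB2GRAY),(0,0),0.8).astype(float); E=[[],[]]
    for v in rows:
        s=g[v,u0:u1]; b=s>75; i=np.nonzero(b)[0]; lo,hi=i[0],i[-1]
        f=lambda i,j:(75-s[i])/(s[j]-s[i])*(j-i)+i
        E[0].append((u0+f(lo-1,lo),v)); E[1].append((u0+f(hi+1,hi),v))
    N=[]
    for e in E:
        o,r=rays('top',e); r/=np.linalg.norm(r,axis=1)[:,None]
        for _ in range(3):
            n=np.linalg.svd(r)[2][2]; k=abs(r@n); r=r[k<=2.5*np.median(k)+1e-9]
        N.append(n)
    t=np.cross(*N); t*=np.sign(t[0]); t/=np.linalg.norm(t); return np.arctan2(t[1],t[0]),t[2]
E
python3 - <<'E'
from h import *
p0=np.load('pics/t0.npz')['p'];p4=np.load('pics/t4.npz')['p']
print(edge_dir(p0,range(206,260),306,372)); print(edge_dir(p4,range(210,248),346,420))
g=cv2.cvtColor(p0,cv2.COLOR_RGB2GRAY).astype(float)
L=[]
for rows,a,b in((range(186,194),384,396),(range(285,294),372,385)):
    for v in rows:
        w=np.clip(g[v,a:b]-60,0,None); L.append((w@np.arange(a,b)/w.sum(),v))
W=onplane('top',L,43.5); k=np.polyfit(W[:,0],W[:,1],1); print(np.arctan(k[0]),np.polyval(k,533.7),np.c_[L,(W[:,1]-np.polyval(k,W[:,0]))].round(1).tolist())
E
```

```text
(np.float64(-0.17760771914023468), np.float64(0.00823080982211161))
(np.float64(-0.1705285555415674), np.float64(0.01291544070821453))
-0.14340282229052795 -123.26437580178859 [[391.7, 186.0, -2.3], [389.9, 187.0, 0.5], [389.8, 188.0, 0.4], [389.8, 189.0, 0.3], [389.7, 190.0, 0.3], [389.6, 191.0, 0.3], [389.4, 192.0, 0.3], [389.3, 193.0, 0.3], [378.3, 285.0, -0.0], [378.2, 286.0, -0.0], [377.9, 287.0, 0.2], [377.8, 288.0, 0.1], [377.8, 289.0, -0.0], [377.7, 290.0, -0.1], [377.7, 291.0, -0.2], [377.5, 292.0, -0.0], [377.3, 293.0, 0.0]]
```

Call:
{"fn": "step_arm", "kwargs": {"increments": [[0.07,[-0.044,0,0],0],[0.07,[-0.044,0,0],0],[0.07,[-0.044,0,0],0],[0.07,[-0.0436,-0.001,0],0],[0.07,[0,0,0.035],0],[0.07,[0,0,0.035],0],[0.07,[0,0,0.02],0],[0.07,[0,0,0.006],0]]}}

```text
clock: 12.1
ee_pos: [532.7, -100.5, 75.0]
ee_rot: [-3.137, 0.0, 1.427]
wrist_force: [-0.2, 0.5, 1.2]
grip_width: 69.7
grip_force: 0.0
```

Call:
{"fn": "step_arm", "kwargs": {"increments": [[0.07,[0,0,0.002],0],[0.07,[0,0,0.002],0],[0.07,[0,0,0],0]]}}

```text
clock: 12.4
ee_pos: [535.1, -99.5, 74.4]
ee_rot: [3.14, 0.0, 1.428]
wrist_force: [-0.0, 0.7, -0.6]
grip_width: 70.1
grip_force: 0.0
```

Call:
{"fn": "step_arm", "kwargs": {"increments": [[0.07,[0,0,0.001],0],[0.07,[0,0,0.001],0],[0.07,[0,0,0.001],0]]}}

```text
clock: 12.7
ee_pos: [534.7, -99.4, 70.9]
ee_rot: [3.141, 0.0, 1.428]
wrist_force: [-0.0, 0.7, -0.1]
grip_width: 70.3
grip_force: 0.0
```

Call:
{"fn": "step_arm", "kwargs": {"increments": [[0.07,[0,0,0.001],0],[0.07,[0,0,0.0005],0],[0.07,[0,0,0],0]]}}

```text
clock: 13.0
ee_pos: [534.8, -99.0, 69.9]
ee_rot: [3.141, 0.0, 1.428]
wrist_force: [-1.6, 1.4, 9.1]
grip_width: 70.2
grip_force: 4.5
```

Call:
{"fn": "step_arm", "kwargs": {"increments": [[0.07,[0,0,0.001],0],[0.07,[-0.003,0.0005,0],-0.008],[0.07,[-0.003,0.0005,0],-0.01],[0.07,[-0.004,0.0005,0],-0.01],[0.07,[-0.004,0.0005,0],-0.01],[0.07,[-0.003,0.0005,0],-0.008],[0.07,[-0.002,0.0005,0],-0.004],[0.07,[0,0,0],0]]}}

```text
clock: 13.8
ee_pos: [533.8, -118.7, 70.0]
ee_rot: [-3.14, 0.002, 1.477]
wrist_force: [-11.4, 0.9, 25.7]
grip_width: 70.3
grip_force: 13.0
```

Call:
{"fn": "step_arm", "kwargs": {"increments": [[0.07,[0,0,-0.01],0],[0.07,[0,0,-0.03],0],[0.07,[0.03,0,-0.03],0],[0.07,[0.04,0,-0.03],0],[0.07,[0.04,0,0],0],[0.07,[0.04,0,0],0],[0.07,[0.04,0,0],0],[0.07,[0,0,0],0]]}}

```text
clock: 14.6
ee_pos: [552.7, 78.1, 169.1]
ee_rot: [3.14, -0.005, 1.487]
wrist_force: [-0.7, -0.0, -0.5]
grip_width: 70.2
grip_force: 0.0
```

```bash
cat >> h.py <<'E'
def rel(f):
    o=get_obs(); p,d=grab('top',f); c=cyl(d); a=-.143; G=np.array([533.7,-123.3])
    R=np.array([[np.cos(a),np.sin(a)],[-np.sin(a),np.cos(a)]]); print(o['ee_pos'],o['ee_rot'][2],'\n',c,'rel',R@(c[0]-G),'yaw err',c[1]-a)
    return p,d
E
python3 -c "
from h import *
rel('t5')"
```

```text
[552.74685072  78.12484757 169.0945957 ] 1.486617512916903 
 (array([ 533.70295013, -118.42403786]), np.float64(-0.1283394751572876), np.float64(39.93660273746056), np.float64(109.00617771640574), np.float64(1.3593812987992469), 2843) rel [-0.69196861  4.82661319] yaw err 0.01466052484271238
```

Call:
{"fn": "step_arm", "kwargs": {"increments": [[0.07,[-0.048,0,0],0],[0.07,[-0.048,0,0],0],[0.07,[-0.048,0,0],0],[0.07,[-0.0484,-0.0005,0],0.04],[0.07,[0,0,0.035],0],[0.07,[0,0,0.035],0],[0.07,[0,0,0.018],0],[0.07,[0,0,0.005],0]]}}

```text
clock: 15.45
ee_pos: [532.6, -122.4, 73.0]
ee_rot: [-3.138, 0.0, 1.436]
wrist_force: [-0.9, -0.3, -1.3]
grip_width: 70.0
grip_force: 0.0
```

Call:
{"fn": "step_arm", "kwargs": {"increments": [[0.07,[0,0,0],0],[0.07,[0,0,0],0]]}}

```text
clock: 15.65
ee_pos: [535.1, -121.2, 76.1]
ee_rot: [3.14, 0.0, 1.437]
wrist_force: [0.4, -0.4, -0.4]
grip_width: 69.8
grip_force: 0.0
```

Call:
{"fn": "step_arm", "kwargs": {"increments": [[0.07,[0.008,-0.001,0],0],[0.07,[0,0,0.002],0],[0.07,[0,0,0.002],0],[0.07,[0,0,0.001],0],[0.07,[0,0,0],0]]}}

```text
clock: 16.15
ee_pos: [534.6, -112.9, 70.3]
ee_rot: [3.141, 0.0, 1.438]
wrist_force: [-0.9, 1.4, 2.5]
grip_width: 70.1
grip_force: 1.4
```

Call:
{"fn": "step_arm", "kwargs": {"increments": [[0.07,[0,0,0.001],0],[0.07,[0,0,0.0005],0],[0.07,[0,0,0],0]]}}

```text
clock: 16.45
ee_pos: [534.7, -112.7, 70.0]
ee_rot: [3.141, 0.001, 1.438]
wrist_force: [-5.3, 0.5, 17.0]
grip_width: 70.0
grip_force: 8.4
```

Call:
{"fn": "step_arm", "kwargs": {"increments": [[0.07,[-0.001,0,0.0005],0.003],[0.07,[-0.002,0,0],0.005],[0.07,[-0.002,0,0],0.005],[0.07,[-0.002,0,0],0.005],[0.07,[-0.0015,0,0],0],[0.07,[-0.001,0,0],0],[0.07,[0,0,0],0],[0.07,[0,0,0],0]]}}

```text
clock: 17.25
ee_pos: [533.8, -122.2, 70.1]
ee_rot: [3.14, 0.001, 1.421]
wrist_force: [-5.0, 0.2, 21.5]
grip_width: 70.0
grip_force: 10.7
```

Call:
{"fn": "step_arm", "kwargs": {"increments": [[0.07,[0,0,-0.004],0],[0.07,[0,0,-0.03],0],[0.07,[0,0,-0.03],0],[0.07,[0.03,0,-0.03],0],[0.07,[0.04,0,0],0],[0.07,[0.04,0,0],0],[0.07,[0.04,0,0],0],[0.07,[0.04,0,0],0]]}}

```text
clock: 18.05
ee_pos: [561.8, 66.7, 162.0]
ee_rot: [3.142, 0.0, 1.419]
wrist_force: [0.6, -0.1, 0.2]
grip_width: 70.0
grip_force: 0.0
```

Call:
{"fn": "step_arm", "kwargs": {"increments": [[0.07,[0,0,0],0],[0.07,[0,0,0],0]]}}

```text
clock: 18.25
ee_pos: [561.6, 66.6, 161.9]
ee_rot: [-3.141, -0.0, 1.422]
wrist_force: [0.3, -0.3, -0.1]
grip_width: 70.0
grip_force: 0.0
```

```bash
python3 -c "
from h import *
p,d=rel('t6')
cv2.imwrite('pics/c6.png',cv2.resize(p[140:340,240:480,::-1],None,fx=3,fy=3,interpolation=cv2.INTER_CUBIC))"
```

```text
[561.59566298  66.61665109 161.86805911] 1.4223186374605299 
 (array([ 533.47654061, -123.2028083 ]), np.float64(-0.14863585517187192), np.float64(39.91066925723295), np.float64(108.62798711543991), np.float64(1.3338409092101715), 2700) rel [-0.23502962  0.06435376] yaw err -0.0056358551718719285
```

View pics/c6.png

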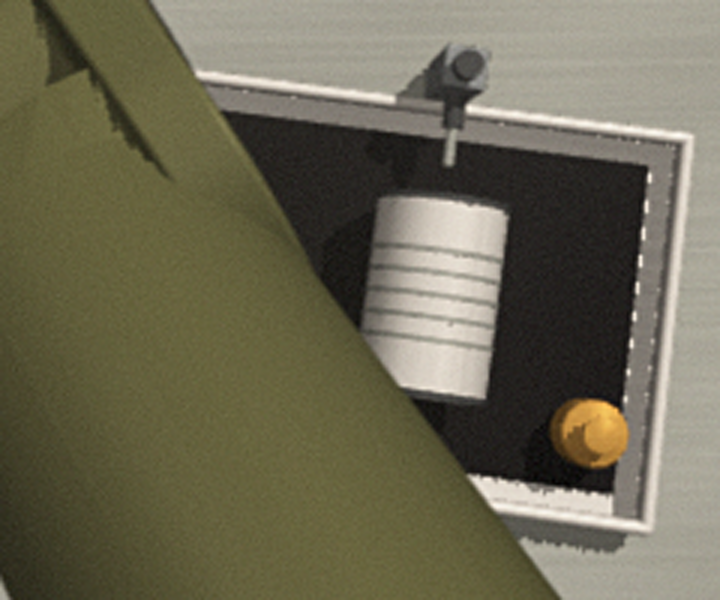

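The tin is centred on the pointer line: 0.1 mm off along the roll, 0.2 mm off along the axis, and 0.3° off in yaw. The hand is clear, so I'll hand in.

```bash
python3 -c "
from workcell import *
print(finish_job())"
```

```text
the job is handed in; nothing more can be done
None
```

The tin was rolled by its top to the gauge and rests between the pointers (measured within about 0.3 mm and 0.3° of square), the hand is clear of everything, and the job is handed in at about 18 s.

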